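# Fill the table caddy with condiments

### The job

Fill the wooden table caddy: slide its divider along so that everything fits, then stand the two white-capped spice shakers (those in front of the glass shelf) in the plain-end compartment, and the pepper mill and the white-lidded jar of green capers in the green-end compartment. All four must end upright on the caddy's floor; leave the green-capped shaker and the tan-lidded honey jar where they stand.

Things in the scene. Friction and masses are not known exactly. Their poses are not given: they have to be found in the camera images.
- caddy: Open wooden table caddy, fixed, 98 x 284 mm outside. Origin: centre of its underside. Its y axis is its long axis; the end at +y is painted green, the end at -y is plain wood. Inside it is 86 mm wide (x from -43 to +43 mm) and 268 mm long (y from -134 to +134 mm); floor 8 mm above the origin, long side walls 36 mm high and 6 mm thick, end walls 53 mm high. A sliding divider splits it in two.
- divider (a joint): Slide of the caddy's divider, 0 to 0.16 m, growing towards the plain end: the middle of the divider stands at caddy y = 0.080 - value. It starts too near the green end for both green-end things to fit; at 0.099 both compartments leave equal play (plain end 112 mm, green end 150 mm long). Plate 6 mm thick; moves with about 2 N and stays where it is left.
- divider_tab (a point): Middle of the grip tab on top of the divider (brown wood), 69.5 mm above the counter. The tab is 12 mm thick along the caddy's y, 30 mm wide along x, and its grip part reaches from 52 to 86 mm above the counter. Axes as the caddy's.
- shaker_red: White-capped spice shaker with red contents and a red and green label, 47 mm across, 105 mm tall, 0.11 kg. Origin: centre of its underside, z up.
- shaker_leaf: White-capped spice shaker with a green label, 42 mm across, 109 mm tall, 0.11 kg. Origin: centre of its underside, z up.
- mill: Turned brown wooden pepper mill, 170 mm tall, 0.18 kg: much the tallest of the things, so once it stands in the caddy it is in the way of a gripper setting something low beside it. Base 58 mm across; round head 50 mm across between 123 and 159 mm above its underside, good to grasp. Origin: centre of its underside, z up.
- capers_jar: Glass jar of green capers with a white lid, 68 mm across, 80 mm tall, 0.3 kg. Origin: centre of its underside, z up.
- shaker_greencap: Look-alike that stays: spice shaker with a green cap, 41 mm across, 101 mm tall. Origin: centre of its underside, z up.
- honey_jar: Look-alike that stays: glass jar of amber honey with a tan lid, 66 mm across, 85 mm tall. Origin: centre of its underside, z up.
Things that resemble listed ones, but are neither listed nor needed, are in the scene too. Several things have the shape of the mill; the one meant has the colours described above. Leave any blue or yellow look-alike of the capers_jar alone.

How it is judged:
By the outcome, as a careful person would: the job done as asked, in the order asked, and still so for the second after the job is handed in, with the robot touching nothing.
It also fails if it takes over 115 s, if anything falls off the work surface, if the arm or the gripper's body presses on something with over 40 N, if the wrist force passes 120 N, or if a joint passes its speed limit or range.

### The arm

A 6-joint arm with a two-finger parallel gripper is mounted at the origin on a cart in front of the work surface, level with it; the furniture and walls round the work are solid. World frame = base frame: x ahead of the robot, y to its left, z up, the work surface at z = 0. Lengths are in m, angles in rad, forces in N, time in s.
With the tool pointing down it reaches from about 0.35 to 0.775 m from the base axis. Payload 7.3 kg.
Tool frame: the origin (TCP) lies midway between the tips of the shut fingers; the grasp point (between the pads) lies 19 mm behind it (robot.grip_depth is the z of the grasp point in the tool frame, in m); z points along the fingers, y is the line along which they close (so a half turn about z gives the same grasp; the last joint's range is limited). The gripper opens to 92 mm and grips with 3 to 60 N. Pads are 19 mm wide; open, the fingers measure 130 mm over their backs; the gripper's body (75 mm by 190 mm) begins 47 mm behind the grasp point.
Start: joints at [-1.426, 0.342, 1.524, -0, 1.275, -0.146], TCP at [0.151, -0.503, 0.227] pointing down, gripper open.
Joint ranges: [-2.53, 2.53], [-0.77, 2.02], [0.04, 2.7], [-1, 4.14], [0.28, 2.66], [-3.11, 3.11]. Speed limits (rad/s): [2.57, 2.57, 3.14, 3.14, 3.14, 3.14].

### API

Orientations are given as [roll, pitch, yaw] about the fixed x, y, z axes, in that order (R = Rz(yaw) Ry(pitch) Rx(roll)).
In Python, from cell import robot, viewer gives the robot as it stands.
- The arm moves only by the tool step_arm, never from a script. Its argument "increments" is a list of rows, each an object with "delta_pos": the shift along the tool's x, y, z in cm, a list of three; "dr": the turn, a rotation vector about the tool's x, y, z in degrees, a list of three; "fingers": the closure, from -1 (fully open) to 1 (shut), so that 0 is half open. In form: [{"delta_pos": [tx, ty, tz], "dr": [wx, wy, wz], "fingers": fingers}, ...]. A call has exactly 5 rows; each row is the pose to reach, as a shift and turn from the pose commanded when the call began, along the tool's axes at that moment; what a row does not reach only later rows make up. A row lasts 1/8 s, in which the tool goes at most 62.5 mm and 10.7 degrees, less where a joint would pass 70% of its speed; a pose out of reach is approached as far as the arm can. A call with a gripper value outside its range is refused whole. The fingers move at their own pace and stop on an object; "newtons" is the grip in N (left out, the last holds). Time passes only in rows, so rows that repeat a pose let the fingers close, or fill a call up. It gives the time, the measured TCP pose, the force, the opening and the grip force at its end, in the units of the state.
- robot.observe(): the state, without advancing time (a new reading comes with each control period).
- viewer.read_camera(name): name is "scene" or "top"; returns the picture (400x640x3 uint8, red, green, blue); there is no depth.
- viewer.camera_params(name): a dict with "K" (3x3 intrinsics, pixels), "T" (4x4, takes a point from camera to world coordinates). Camera axes: x right, y down, z forward; pixel columns grow to the right and rows downward; lengths in m; the calibration is good to about 2 mm. A picture is of the moment at which its call begins. camera_params takes no time and is no camera call.
- robot.hand_in(): hands the job in; it is judged then, once.
The state is a dict: "time": time; "qpos": joint angles; "qvel": joint speeds; "joint_efforts": joint torques, N m; "tool_pos": TCP position; "tool_rot": TCP orientation; "contact_force": force on the tool from outside, world axes, zero at the start; "torque": the same for the moment, N m; "opening": finger opening in m; "grip_force": force on a finger pad.
Only numpy, scipy, OpenCV 4.12 (cv2) and the standard library are available. Lean on these libraries where they do the work, as an engineer would, in place of code of your own. Each camera call takes 0.05 s, during which the arm holds its last target. There are 200 camera calls.

## Working session

There is one attempt and no reset: what is moved stays moved. The work goes in short steps, Python scripts to look and compute and a tool call to move; the robot and the scene stay as the last step left them, time stands still between calls to the robot, and variables do not carry over. Pictures are saved under pics/ and viewed, at most 14 in all, crops included, and the job is handed in when it is done.

Besides the shell and the picture viewer there is one more tool, called after "Emit:" as name([rows], argument=value, ...), one row to a line, values as JSON. step_arm: Moves the arm, as the interface text tells. Its arguments: {"type":"object","properties":{"increments":{"type":"array"},"newtons":{"type":"number"}},"required":["increments"]}

```bash
mkdir -p pics; python3 - <<'E'
from cell import robot, viewer
import cv2
for n in("scene","top"):
    im=viewer.read_camera(n); cv2.imwrite(f"pics/{n}0.png",im[:,:,::-1])
    p=viewer.camera_params(n); print(n,p["K"].round(1).tolist(),p["T"].round(4).tolist())
s=robot.observe(); print(s["time"],s["tool_pos"],s["tool_rot"],s["opening"],robot.grip_depth)
E
```

```text
scene [[378.5, 0.0, 318.6], [0.0, 378.5, 194.6], [0.0, 0.0, 1.0]] [[-0.8262, -0.2664, 0.4965, -0.0312], [-0.5629, 0.4277, -0.7072, 0.7404], [-0.0239, -0.8638, -0.5033, 0.5871], [0.0, 0.0, 0.0, 1.0]]
top [[434.4, 0.0, 315.9], [0.0, 434.4, 198.6], [0.0, 0.0, 1.0]] [[0.0044, -0.9853, 0.1709, 0.2431], [-0.9999, -0.0023, 0.0123, 0.0254], [-0.0117, -0.1709, -0.9852, 1.5002], [0.0, 0.0, 0.0, 1.0]]
0.1 [ 0.15047422 -0.50259245  0.22611559] [-3.14020398e+00 -1.44245605e-04  2.90798582e-01] 0.09166973045933166 -0.0188
```

View pics/scene0.png

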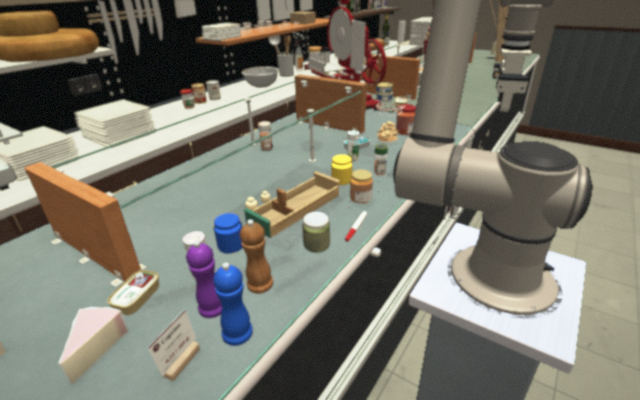

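View pics/top0.png

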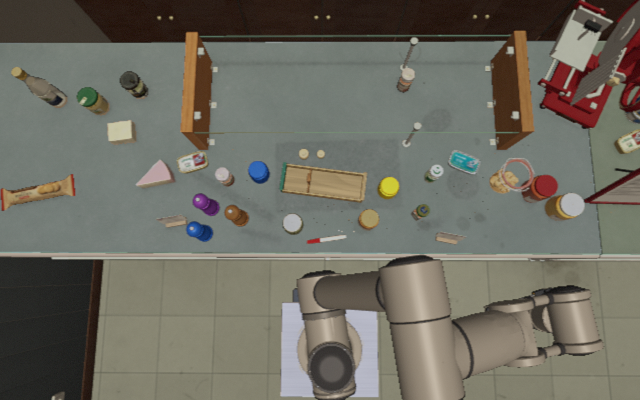

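```bash
cat > h.py <<'E'
import numpy as np, cv2
from cell import robot, viewer
def ray(n,u,v,z):
    p=viewer.camera_params(n);K,T=np.array(p["K"]),np.array(p["T"])
    d=T[:3,:3]@np.linalg.solve(K,[u,v,1.]);o=T[:3,3]
    return o+d*(z-o[2])/d[2]
def px(n,P):
    p=viewer.camera_params(n);K,T=np.array(p["K"]),np.array(p["T"])
    q=K@(T[:3,:3].T@(np.asarray(P,float)-T[:3,3])); return q[:2]/q[2]
def crop(n,x0,y0,x1,y1,f,name):
    im=viewer.read_camera(n)[y0:y1,x0:x1,::-1]
    cv2.imwrite("pics/"+name,cv2.resize(im,None,fx=f,fy=f,interpolation=cv2.INTER_CUBIC))
E
python3 - <<'E'
from h import *
im=viewer.read_camera("top")[140:255,180:460,::-1]
im2=viewer.read_camera("scene")[110:330,170:430,::-1]
cv2.imwrite("pics/a.png",cv2.resize(im[:,:150],None,fx=5.2,fy=5.2,interpolation=cv2.INTER_CUBIC))
cv2.imwrite("pics/b.png",cv2.resize(im[:,130:],None,fx=5.2,fy=5.2,interpolation=cv2.INTER_CUBIC))
cv2.imwrite("pics/c.png",cv2.resize(im2,None,fx=2.7,fy=2.7,interpolation=cv2.INTER_CUBIC))
E
```

```text
(no output)
```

View pics/a.png

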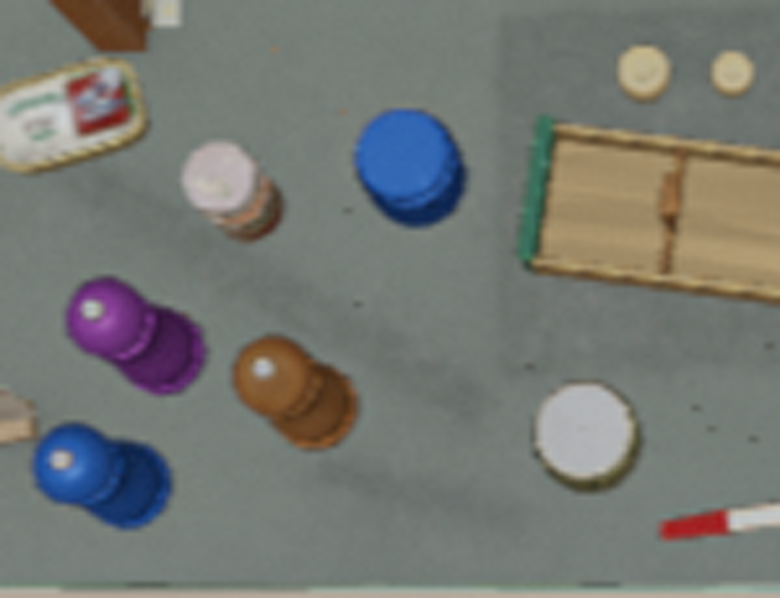

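View pics/b.png

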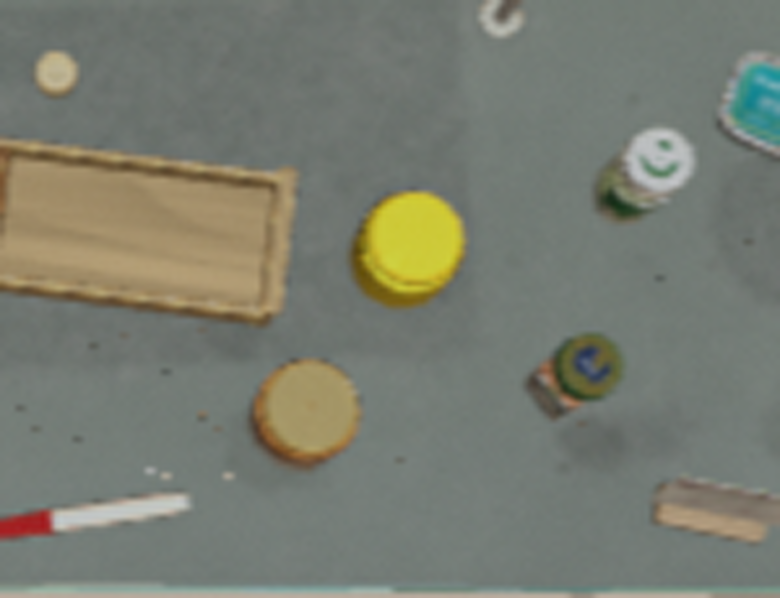

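View pics/c.png

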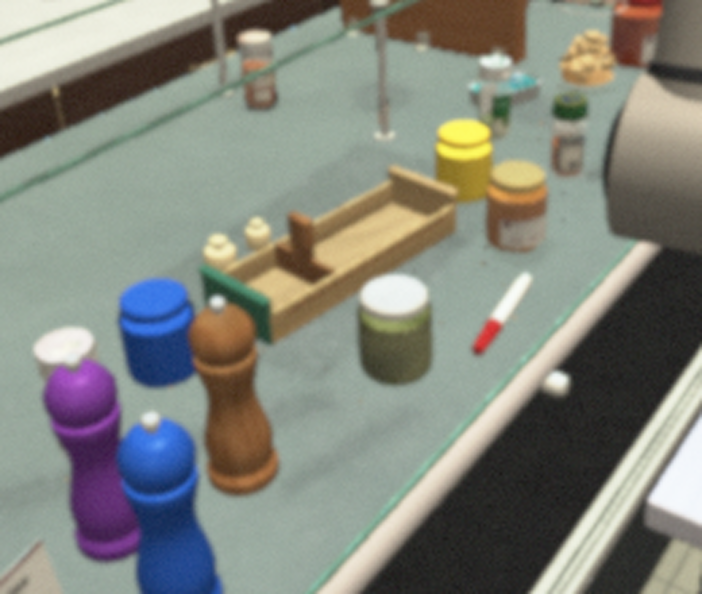

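```bash
python3 - <<'E'
from h import *
def A(x,y,z,ox=180):
    return ray("top",ox+(x+.5)/5.2-.5,140+(y+.5)/5.2-.5,z)
L={"red":(219,177,.105),"mill":(274,376,.141),"millknob":(263,368,.168),"capers":(586,430,.08),"purple":(108,316,.141),"blue":(75,463,.141),"bluejar":(408,158,.08),
"g1":(546,118,.053),"g2":(523,262,.053),"tab":(671,195,.076),"p1":(296,170,.053,310),"p2":(270,322,.053,310),"leaf":(660,160,.109,310),"gcap":(590,366,.101,310),"honey":(312,409,.085,310),"yellow":(415,240,.08,310)}
P={k:A(*v) for k,v in L.items()}
for k,v in P.items(): print(k,v.round(4), np.hypot(*v[:2]).round(3))
g=(P["g1"]+P["g2"])/2; p=(P["p1"]+P["p2"])/2
d=g-p; print("caddy c",(g+p)/2,"len",np.hypot(*d[:2]),"yaw",np.degrees(np.arctan2(-d[0],d[1])), np.linalg.norm(P["g1"]-P["g2"]),np.linalg.norm(P["p1"]-P["p2"]))
e=P["g1"]+P["p1"]-P["g2"]-P["p2"]; print("yaw2",np.degrees(np.arctan2(e[1],e[0])))
# check with scene
for k in ("red","mill","capers","leaf","g1","g2","p1","p2","tab"):
    q=px("scene",P[k]); print(k,q.round(1),((q-[170,110]+.5)*2.7-.5).round(0))
E
```

```text
red [0.5679 0.3543 0.105 ] 0.669
mill [0.4354 0.3071 0.141 ] 0.533
millknob [0.4363 0.3083 0.168 ] 0.534
capers [0.4101 0.1207 0.08  ] 0.427
purple [0.4722 0.4104 0.141 ] 0.626
blue [0.3819 0.4259 0.141 ] 0.572
bluejar [0.5865 0.2383 0.08  ] 0.633
g1 [0.6203 0.1518 0.053 ] 0.639
g2 [0.5234 0.1652 0.053 ] 0.549
tab [0.5632 0.0681 0.076 ] 0.567
p1 [ 0.5855 -0.1286  0.053 ] 0.599
p2 [ 0.4844 -0.1102  0.053 ] 0.497
leaf [ 0.5791 -0.3518  0.109 ] 0.678
gcap [ 0.449  -0.3048  0.101 ] 0.543
honey [ 0.4235 -0.1329  0.085 ] 0.444
yellow [ 0.5333 -0.2011  0.08  ] 0.57
caddy c [0.55338994 0.01951239 0.053     ] len 0.2803352959478395 yaw -7.565638702716656 0.09779541992681902 0.10281773512407996
yaw2 -9.128908096348512
red [194.8 237.3] [ 68. 345.]
mill [253.7 232.2] [227. 331.]
capers [317.1 217.6] [398. 291.]
leaf [353.7 132.3] [497.  61.]
g1 [245.8 208.1] [205. 266.]
g2 [270.2 221.5] [271. 302.]
p1 [316.2 170.9] [396. 165.]
p2 [340.7 181.3] [462. 193.]
tab [281.7 193. ] [302. 225.]
```

```bash
cat >> h.py <<'E'
from scipy.spatial.transform import Rotation as Ro
def plan(*tg, start=None):
    """targets (x,y,z,yaw_deg) -> successive tool-frame deltas, cm / deg, starting at the current pose"""
    s=robot.observe(); p=np.array(s["tool_pos"]); R=Ro.from_euler("xyz",s["tool_rot"])
    print("t",round(s["time"],2),"at",p.round(4),np.degrees(s["tool_rot"]).round(1))
    for t in tg:
        G=Ro.from_euler("xyz",[180,0,t[3]],degrees=True)
        d=R.inv().apply(np.array(t[:3])-p)*100; r=(R.inv()*G).as_rotvec(degrees=True)
        print(t,"->",d.round(1).tolist(),r.round(1).tolist()); p=np.array(t[:3]);R=G
E
python3 - <<'E'
from h import *
u,v=170+384/2.7,110+135/2.7
b=ray("scene",u,v,0);print("post base",b, "top base(412,145):",ray("top",412,145,0))
for z in(.1,.15,.2,.25,.3): print(z,px("scene",[b[0],b[1],z]).round(0),"glass front top-view:",ray("top",330,132,z).round(3),"post top", ray("top",418,127,z).round(3))
plan((.563,.068,.13,-7.7),(.563,.068,.057,-7.7))
print("2 steps"); plan((.40,-.16,.20,-7.7),(.563,.068,.13,-7.7))
E
```

```text
post base [ 0.70958343 -0.28021618  0.        ] top base(412,145): [ 0.6982946  -0.29806824  0.        ]
0.1 [311. 134.] glass front top-view: [ 0.713 -0.003  0.1  ] post top [ 0.731 -0.299  0.1  ]
0.15 [311. 121.] glass front top-view: [ 0.696 -0.002  0.15 ] post top [ 0.713 -0.287  0.15 ]
0.2 [310. 106.] glass front top-view: [ 0.679 -0.001  0.2  ] post top [ 0.696 -0.276  0.2  ]
0.25 [310.  92.] glass front top-view: [ 0.663 -0.     0.25 ] post top [ 0.678 -0.264  0.25 ]
0.3 [309.  76.] glass front top-view: [0.646 0.001 0.3  ] post top [ 0.661 -0.252  0.3  ]
t 0.2 at [ 0.1505 -0.5027  0.2263] [-180.    -0.    16.7]
(0.563, 0.068, 0.13, -7.7) -> [55.9, -42.8, 9.7] [-0.1, 0.0, 24.4]
(0.563, 0.068, 0.057, -7.7) -> [0.0, -0.0, 7.3] [0.0, 0.0, 0.0]
2 steps
t 0.2 at [ 0.1505 -0.5027  0.2263] [-180.    -0.    16.7]
(0.4, -0.16, 0.2, -7.7) -> [33.7, -25.7, 2.7] [-0.1, 0.0, 24.4]
(0.563, 0.068, 0.13, -7.7) -> [13.1, -24.8, 7.0] [0.0, 0.0, 0.0]
```

Emit:
step_arm([
  {"delta_pos": [5, -4, 0], "dr": [0, 0, 5], "fingers": -1},
  {"delta_pos": [10, -8, 0], "dr": [0, 0, 10], "fingers": -1},
  {"delta_pos": [15, -12, 0], "dr": [0, 0, 15], "fingers": -1},
  {"delta_pos": [20, -16, 0], "dr": [0, 0, 20], "fingers": -1},
  {"delta_pos": [25, -19.5, 0], "dr": [0, 0, 24.4], "fingers": -1},
], newtons=20)

```text
time: 0.82
tool_pos: [0.332, -0.2464, 0.2269]
tool_rot: [3.141, -0.0, -0.138]
contact_force: [0.6, -0.6, -0.4]
opening: 0.0916
grip_force: 0.0
```

```bash
python3 - <<'E'
from h import *
plan((.563,.068,.13,-7.7),(.563,.068,.057,-7.7))
E
```

```text
t 0.82 at [ 0.332  -0.2464  0.2269] [180.   -0.   -7.9]
(0.563, 0.068, 0.13, -7.7) -> [18.5, -34.3, 9.7] [0.0, -0.0, -0.2]
(0.563, 0.068, 0.057, -7.7) -> [0.0, -0.0, 7.3] [0.0, 0.0, 0.0]
```

Emit:
step_arm([
  {"delta_pos": [3, -6, 1], "dr": [0, 0, 0], "fingers": -1},
  {"delta_pos": [6, -11, 2], "dr": [0, 0, 0], "fingers": -1},
  {"delta_pos": [9, -16.5, 3], "dr": [0, 0, 0], "fingers": -1},
  {"delta_pos": [12, -22, 4], "dr": [0, 0, 0], "fingers": -1},
  {"delta_pos": [14, -26, 5], "dr": [0, 0, 0], "fingers": -1},
])

```text
time: 1.45
tool_pos: [0.5061, -0.0072, 0.1763]
tool_rot: [3.142, -0.0, -0.134]
contact_force: [0.4, -1.0, -0.4]
opening: 0.0918
grip_force: 0.0
```

Emit:
step_arm([
  {"delta_pos": [2, -4, 2], "dr": [0, 0, 0], "fingers": -1},
  {"delta_pos": [4.3, -8, 4.5], "dr": [0, 0, 0], "fingers": -1},
  {"delta_pos": [4.3, -8, 4.5], "dr": [0, 0, 0], "fingers": -1},
  {"delta_pos": [4.3, -8, 4.5], "dr": [0, 0, 0], "fingers": -1},
  {"delta_pos": [4.3, -8, 4.5], "dr": [0, 0, 0], "fingers": -1},
])

```text
time: 2.08
tool_pos: [0.5583, 0.0632, 0.1325]
tool_rot: [3.141, -0.001, -0.136]
contact_force: [-0.3, -0.7, -1.4]
opening: 0.0918
grip_force: 0.0
```

```bash
python3 - <<'E'
from h import *
plan((.563,.068,.057,-7.7))
a=viewer.read_camera("scene")[110:330,170:390,::-1];b=viewer.read_camera("top")[100:255,200:420,::-1]
cv2.imwrite("pics/d.png",np.vstack([cv2.resize(a[:140],None,fx=2.4,fy=2.4,interpolation=2),cv2.resize(b[:110],None,fx=2.4,fy=2.4,interpolation=2)]))
E
```

```text
t 2.08 at [0.5583 0.0632 0.1325] [ 1.8e+02 -1.0e-01 -7.8e+00]
(0.563, 0.068, 0.057, -7.7) -> [0.4, -0.5, 7.6] [0.0, -0.1, -0.1]
```

View pics/d.png

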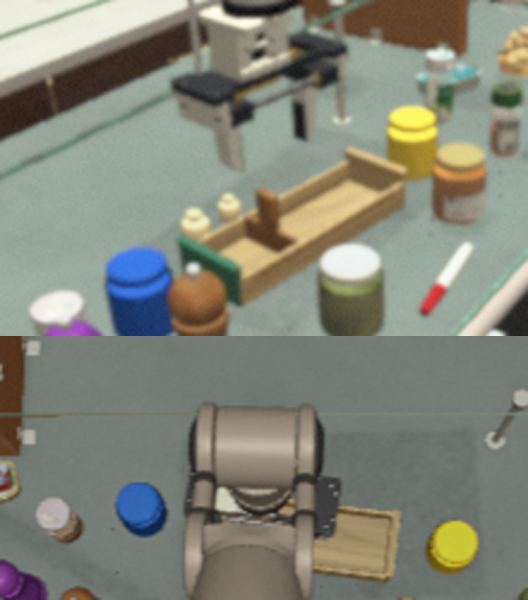

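Emit:
step_arm([
  {"delta_pos": [0.3, -0.3, 2.5], "dr": [0, 0, 0], "fingers": -1},
  {"delta_pos": [0.3, -0.3, 5], "dr": [0, 0, 0], "fingers": -1},
  {"delta_pos": [0.3, -0.3, 7.5], "dr": [0, 0, 0], "fingers": -1},
  {"delta_pos": [0.3, -0.3, 7.5], "dr": [0, 0, 0], "fingers": -1},
  {"delta_pos": [0.3, -0.3, 7.5], "dr": [0, 0, 0], "fingers": 0.3},
])

```text
time: 2.8
tool_pos: [0.5624, 0.0663, 0.0579]
tool_rot: [-3.142, -0.002, -0.136]
contact_force: [0.1, 0.7, -0.2]
opening: 0.0859
grip_force: 0.0
```

Emit:
step_arm([
  {"delta_pos": [0, 0, 0], "dr": [0, 0, 0], "fingers": 1},
  {"delta_pos": [0, 0, 0], "dr": [0, 0, 0], "fingers": 1},
  {"delta_pos": [0, 0, 0], "dr": [0, 0, 0], "fingers": 1},
  {"delta_pos": [0, 0, 0], "dr": [0, 0, 0], "fingers": 1},
  {"delta_pos": [0, 0, 0], "dr": [0, 0, 0], "fingers": 1},
])

```text
time: 3.42
tool_pos: [0.5618, 0.0667, 0.0567]
tool_rot: [3.141, -0.0, -0.135]
contact_force: [0.3, 0.3, 0.7]
opening: 0.036
grip_force: 0.0
```

```bash
python3 - <<'E'
from h import *
plan(); s=robot.observe(); print(s["opening"],s["grip_force"],s["contact_force"])
E
```

```text
t 3.42 at [0.5618 0.0667 0.0567] [180.   -0.   -7.7]
0.03596533428624051 0.0 [0.25752767 0.32433022 0.68186324]
```

Emit:
step_arm([
  {"delta_pos": [0, 0, 0], "dr": [0, 0, 0], "fingers": 1},
  {"delta_pos": [0, 0, 0], "dr": [0, 0, 0], "fingers": 1},
  {"delta_pos": [0, 0, 0], "dr": [0, 0, 0], "fingers": 1},
  {"delta_pos": [0, 0, 0], "dr": [0, 0, 0], "fingers": 1},
  {"delta_pos": [0, 0, 0], "dr": [0, 0, 0], "fingers": 1},
])

```text
time: 4.05
tool_pos: [0.5618, 0.0669, 0.0567]
tool_rot: [-3.141, -0.0, -0.135]
contact_force: [0.5, 2.7, -1.5]
opening: 0.0116
grip_force: 20.0
```

```bash
python3 - <<'E'
from h import *
s=robot.observe(); p=np.array(s["tool_pos"])[:2]
a=np.radians(7.7); y=(p-[.5534,.0195])@[np.sin(a),np.cos(a)]
print(y,"x",(p-[.5534,.0195])@[np.cos(a),-np.sin(a)],"move",y+.019)
E
```

```text
0.04808400709867233 x 0.0019597558961025733 move 0.06708400709867234
```

Emit:
step_arm([
  {"delta_pos": [0, 1.7, 0], "dr": [0, 0, 0], "fingers": 1},
  {"delta_pos": [0, 3.4, 0], "dr": [0, 0, 0], "fingers": 1},
  {"delta_pos": [0, 5.1, 0], "dr": [0, 0, 0], "fingers": 1},
  {"delta_pos": [0, 6.7, 0], "dr": [0, 0, 0], "fingers": 1},
  {"delta_pos": [0, 6.7, 0], "dr": [0, 0, 0], "fingers": 1},
])

```text
time: 4.68
tool_pos: [0.5528, -0.0019, 0.0567]
tool_rot: [3.14, -0.0, -0.137]
contact_force: [3.4, -2.0, -4.0]
opening: 0.0118
grip_force: 20.0
```

Emit:
step_arm([
  {"delta_pos": [0, 0, 0], "dr": [0, 0, 0], "fingers": -0.5},
  {"delta_pos": [0, 0, 0], "dr": [0, 0, 0], "fingers": -0.5},
  {"delta_pos": [0, 0, 0], "dr": [0, 0, 0], "fingers": -0.5},
  {"delta_pos": [0, 0, -5], "dr": [0, 0, 0], "fingers": -0.5},
  {"delta_pos": [0, 0, -11], "dr": [0, 0, 0], "fingers": -0.5},
])

```text
time: 5.3
tool_pos: [0.5518, 0.0008, 0.1669]
tool_rot: [3.142, 0.003, -0.135]
contact_force: [1.1, 0.2, 0.7]
opening: 0.0573
grip_force: 0.0
```

```bash
python3 - <<'E'
from h import *
plan((.563,-.250,.21,0),(.578,-.352,.19,0),(.578,-.352,.066,0))
E
```

```text
t 5.3 at [0.5518 0.0008 0.1669] [180.    0.2  -7.7]
(0.563, -0.25, 0.21, 0) -> [4.5, 24.7, -4.3] [-0.0, 0.2, -7.7]
(0.578, -0.352, 0.19, 0) -> [1.5, 10.2, 2.0] [0.0, 0.0, 0.0]
(0.578, -0.352, 0.066, 0) -> [0.0, -0.0, 12.4] [0.0, 0.0, 0.0]
```

Emit:
step_arm([
  {"delta_pos": [1, 5, -1], "dr": [0, 0, -2], "fingers": -0.5},
  {"delta_pos": [2, 10.5, -2], "dr": [0, 0, -4], "fingers": -0.5},
  {"delta_pos": [3, 16, -2], "dr": [0, 0, -6], "fingers": -0.5},
  {"delta_pos": [4, 21.5, -2], "dr": [0, 0, -7.7], "fingers": -0.5},
  {"delta_pos": [4.5, 26.5, -2], "dr": [0, 0, -7.7], "fingers": -0.5},
])

```text
time: 5.92
tool_pos: [0.5616, -0.2699, 0.1867]
tool_rot: [-3.142, 0.0, -0.0]
contact_force: [0.6, 1.2, -0.3]
opening: 0.0687
grip_force: 0.0
```

```bash
python3 - <<'E'
from h import *
plan((.578,-.352,.17,0),(.578,-.352,.066,0))
im=viewer.read_camera("top")[140:255,280:460,::-1]
cv2.imwrite("pics/e.png",cv2.resize(im,None,fx=4,fy=4,interpolation=2))
E
```

```text
t 5.92 at [ 0.5616 -0.2699  0.1867] [-180.    0.   -0.]
(0.578, -0.352, 0.17, 0) -> [1.6, 8.2, 1.7] [-0.0, 0.0, -0.0]
(0.578, -0.352, 0.066, 0) -> [0.0, -0.0, 10.4] [0.0, 0.0, 0.0]
```

View pics/e.png

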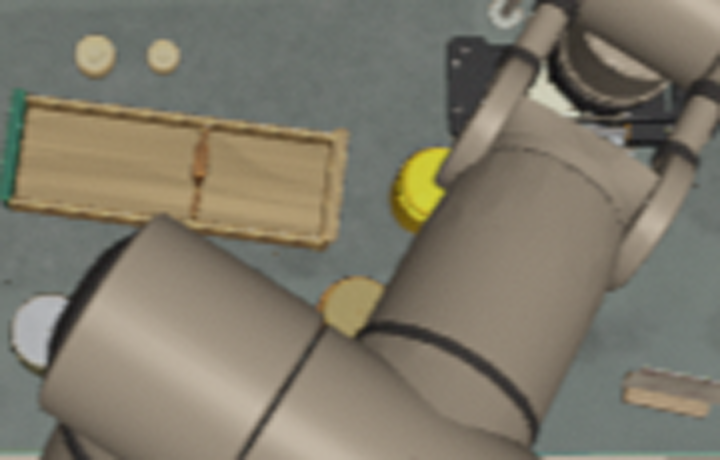

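Emit:
step_arm([
  {"delta_pos": [0.9, 4, 0.5], "dr": [0, 0, 0], "fingers": -0.5},
  {"delta_pos": [1.6, 8.1, 1], "dr": [0, 0, 0], "fingers": -0.5},
  {"delta_pos": [1.6, 8.1, 3], "dr": [0, 0, 0], "fingers": -0.5},
  {"delta_pos": [1.6, 8.1, 5], "dr": [0, 0, 0], "fingers": -0.5},
  {"delta_pos": [1.6, 8.1, 6], "dr": [0, 0, 0], "fingers": -0.5},
])

```text
time: 6.6
tool_pos: [0.5772, -0.3485, 0.1253]
tool_rot: [-3.14, 0.002, -0.0]
contact_force: [-0.2, 0.1, 0.6]
opening: 0.0692
grip_force: 0.0
```

Emit:
step_arm([
  {"delta_pos": [0, 0, 2], "dr": [0, 0, 0], "fingers": -0.5},
  {"delta_pos": [0, 0, 4], "dr": [0, 0, 0], "fingers": -0.5},
  {"delta_pos": [0, 0, 6], "dr": [0, 0, 0], "fingers": -0.5},
  {"delta_pos": [0, 0, 6], "dr": [0, 0, 0], "fingers": 1},
  {"delta_pos": [0, 0, 6], "dr": [0, 0, 0], "fingers": 1},
])

```text
time: 7.22
tool_pos: [0.5782, -0.3495, 0.0679]
tool_rot: [3.141, -0.001, -0.0]
contact_force: [-0.1, -0.4, -0.4]
opening: 0.0535
grip_force: 0.0
```

Emit:
step_arm([
  {"delta_pos": [0, 0, 0], "dr": [0, 0, 0], "fingers": 1},
  {"delta_pos": [0, 0, 0], "dr": [0, 0, 0], "fingers": 1},
  {"delta_pos": [0, 0, 0], "dr": [0, 0, 0], "fingers": 1},
  {"delta_pos": [0, 0, 0], "dr": [0, 0, 0], "fingers": 1},
  {"delta_pos": [0, 0, 0], "dr": [0, 0, 0], "fingers": 1},
])

```text
time: 7.85
tool_pos: [0.5782, -0.3499, 0.068]
tool_rot: [3.14, -0.002, -0.001]
contact_force: [-0.1, -0.9, 6.0]
opening: 0.0411
grip_force: 20.0
```

```bash
cat >> h.py <<'E'
C=np.array([.5534,.0195]);YAW=-7.7
def cad(x,y,z,yaw): # caddy coords (m) -> plan target
    a=np.radians(YAW); p=C+np.array([np.cos(a),np.sin(a)])*x+np.array([-np.sin(a),np.cos(a)])*y
    return (round(p[0],4),round(p[1],4),z,yaw)
E
python3 - <<'E'
from h import *
s=robot.observe();print(s["opening"],s["grip_force"])
z=s["tool_pos"][2]
plan((.578,-.352,.17,0),(.53,-.25,.2,40),cad(0,-.107,.15,82.3),cad(0,-.107,z+.01,82.3))
E
```

```text
0.041138389627869476 19.99919402078376
t 7.85 at [ 0.5782 -0.3499  0.068 ] [ 1.799e+02 -1.000e-01 -0.000e+00]
(0.578, -0.352, 0.17, 0) -> [0.0, 0.2, -10.2] [0.1, -0.1, -0.0]
(0.53, -0.25, 0.2, 40) -> [-4.8, -10.2, -3.0] [0.0, 0.0, -40.0]
(np.float64(0.5391), np.float64(-0.0865), 0.15, 82.3) -> [11.2, -11.9, 5.0] [0.0, 0.0, -42.3]
(np.float64(0.5391), np.float64(-0.0865), np.float64(0.07796500101515086), 82.3) -> [-0.0, -0.0, 7.2] [0.0, 0.0, 0.0]
```

Emit:
step_arm([
  {"delta_pos": [0, 0, -2], "dr": [0, 0, 0], "fingers": 1},
  {"delta_pos": [0, 0, -5], "dr": [0, 0, 0], "fingers": 1},
  {"delta_pos": [-1, 0, -8.5], "dr": [0, 0, 0], "fingers": 1},
  {"delta_pos": [-3, -2, -12], "dr": [0, 0, 0], "fingers": 1},
  {"delta_pos": [-5, -4, -13], "dr": [0, 0, 0], "fingers": 1},
])

```text
time: 8.48
tool_pos: [0.5277, -0.3093, 0.1988]
tool_rot: [3.14, -0.003, -0.001]
contact_force: [0.7, -0.2, -1.1]
opening: 0.0413
grip_force: 20.0
```

Emit:
step_arm([
  {"delta_pos": [0, -3, 0], "dr": [0, 0, -9], "fingers": 1},
  {"delta_pos": [0, -7, 0], "dr": [0, 0, -18], "fingers": 1},
  {"delta_pos": [0, -12, 0], "dr": [0, 0, -27], "fingers": 1},
  {"delta_pos": [0.5, -17, 0], "dr": [0, 0, -36], "fingers": 1},
  {"delta_pos": [1, -21, 0], "dr": [0, 0, -45], "fingers": 1},
])

```text
time: 9.1
tool_pos: [0.5373, -0.0973, 0.1965]
tool_rot: [-3.141, 0.0, 0.79]
contact_force: [0.5, 0.4, -0.7]
opening: 0.0412
grip_force: 20.0
```

```bash
python3 - <<'E'
from h import *
plan(cad(0,-.107,.16,82.3),cad(0,-.107,.077,82.3))
E
```

```text
t 9.1 at [ 0.5373 -0.0973  0.1965] [-179.9    0.    45.3]
(np.float64(0.5391), np.float64(-0.0865), 0.16, 82.3) -> [0.9, -0.6, 3.6] [-0.1, -0.0, -37.0]
(np.float64(0.5391), np.float64(-0.0865), 0.077, 82.3) -> [-0.0, -0.0, 8.3] [0.0, 0.0, 0.0]
```

Emit:
step_arm([
  {"delta_pos": [0.3, -0.2, 1], "dr": [0, 0, -10], "fingers": 1},
  {"delta_pos": [0.6, -0.3, 2], "dr": [0, 0, -20], "fingers": 1},
  {"delta_pos": [0.8, -0.5, 3], "dr": [0, 0, -30], "fingers": 1},
  {"delta_pos": [0.8, -0.5, 3.6], "dr": [0, 0, -37], "fingers": 1},
  {"delta_pos": [0.8, -0.5, 3.6], "dr": [0, 0, -37], "fingers": 1},
])

```text
time: 9.72
tool_pos: [0.5393, -0.0899, 0.1599]
tool_rot: [-3.14, -0.0, 1.429]
contact_force: [-0.2, 0.1, -1.2]
opening: 0.0414
grip_force: 20.0
```

```bash
python3 - <<'E'
from h import *
plan(cad(0,-.107,.077,82.3))
im=viewer.read_camera("scene")[100:230,220:420,::-1]
cv2.imwrite("pics/f.png",cv2.resize(im,None,fx=3.5,fy=3.5,interpolation=2))
E
```

```text
t 9.72 at [ 0.5393 -0.0899  0.1599] [-179.9   -0.    81.9]
(np.float64(0.5391), np.float64(-0.0865), 0.077, 82.3) -> [0.3, -0.0, 8.3] [-0.1, -0.0, -0.4]
```

View pics/f.png

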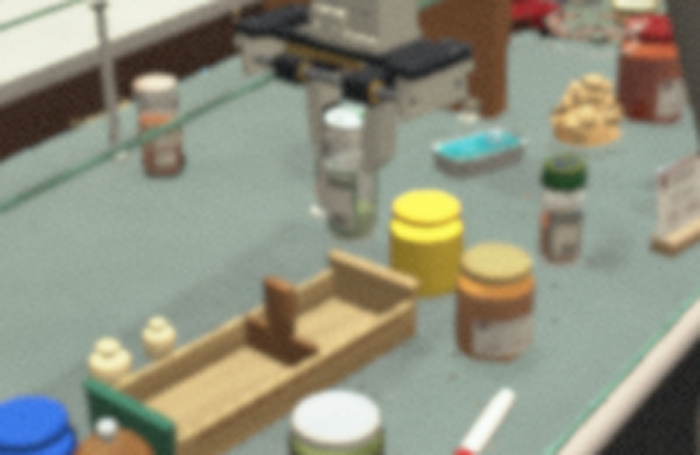

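Emit:
step_arm([
  {"delta_pos": [0.3, 0, 2], "dr": [0, 0, 0], "fingers": 1},
  {"delta_pos": [0.3, 0, 4], "dr": [0, 0, 0], "fingers": 1},
  {"delta_pos": [0.3, 0, 6], "dr": [0, 0, 0], "fingers": 1},
  {"delta_pos": [0.3, 0, 7.5], "dr": [0, 0, 0], "fingers": 1},
  {"delta_pos": [0.3, 0, 8.2], "dr": [0, 0, 0], "fingers": 1},
])

```text
time: 10.4
tool_pos: [0.5402, -0.0872, 0.0781]
tool_rot: [-3.141, -0.0, 1.429]
contact_force: [0.0, 0.0, -1.3]
opening: 0.0417
grip_force: 20.0
```

Emit:
step_arm([
  {"delta_pos": [0, 0, 0.1], "dr": [0, 0, 0], "fingers": 1},
  {"delta_pos": [0, 0, 0.1], "dr": [0, 0, 0], "fingers": 1},
  {"delta_pos": [0, 0, 0.1], "dr": [0, 0, 0], "fingers": 0.1},
  {"delta_pos": [0, 0, 0.1], "dr": [0, 0, 0], "fingers": -0.3},
  {"delta_pos": [0, 0, 0.1], "dr": [0, 0, 0], "fingers": -0.3},
])

```text
time: 11.02
tool_pos: [0.5405, -0.0873, 0.078]
tool_rot: [3.141, 0.0, 1.43]
contact_force: [0.5, 0.5, -0.2]
opening: 0.0563
grip_force: 0.0
```

Emit:
step_arm([
  {"delta_pos": [0, 0, -1], "dr": [0, 0, 0], "fingers": -0.3},
  {"delta_pos": [0, 0, -4], "dr": [0, 0, 0], "fingers": -0.3},
  {"delta_pos": [0, 0, -8], "dr": [0, 0, 0], "fingers": -0.3},
  {"delta_pos": [0, 0, -12], "dr": [0, 0, 0], "fingers": -0.3},
  {"delta_pos": [0, 0, -13], "dr": [0, 0, 0], "fingers": -0.3},
])

```text
time: 11.65
tool_pos: [0.5416, -0.0875, 0.2112]
tool_rot: [3.136, 0.001, 1.431]
contact_force: [-0.5, -0.4, -0.5]
opening: 0.0596
grip_force: 0.0
```

```bash
python3 - <<'E'
from h import *
plan((.55,.15,.23,40),(.555,.354,.2,0),(.5672,.3543,.063,0))
E
```

```text
t 11.65 at [ 0.5416 -0.0875  0.2112] [1.797e+02 1.000e-01 8.200e+01]
(0.55, 0.15, 0.23, 40) -> [23.6, -2.5, -1.9] [0.3, -0.1, 42.0]
(0.555, 0.354, 0.2, 0) -> [13.5, -15.3, 3.0] [0.0, -0.0, 40.0]
(0.5672, 0.3543, 0.063, 0) -> [1.2, -0.0, 13.7] [0.0, 0.0, 0.0]
```

Emit:
step_arm([
  {"delta_pos": [5, -0.5, -1], "dr": [0, 0, 8], "fingers": -0.5},
  {"delta_pos": [10, -1, -1.5], "dr": [0, 0, 16], "fingers": -0.5},
  {"delta_pos": [15, -1.5, -2], "dr": [0, 0, 25], "fingers": -0.5},
  {"delta_pos": [20, -2, -2], "dr": [0, 0, 34], "fingers": -0.5},
  {"delta_pos": [25, -2.5, -2], "dr": [0, 0, 42], "fingers": -0.5},
])

```text
time: 12.28
tool_pos: [0.55, 0.1654, 0.2271]
tool_rot: [-3.141, 0.001, 0.692]
contact_force: [0.9, 0.4, -0.5]
opening: 0.0688
grip_force: 0.0
```

Emit:
step_arm([
  {"delta_pos": [3, -3, 0], "dr": [0, 0, 8], "fingers": -0.5},
  {"delta_pos": [6, -6.5, 0], "dr": [0, 0, 16], "fingers": -0.5},
  {"delta_pos": [9, -10, 0.5], "dr": [0, 0, 25], "fingers": -0.5},
  {"delta_pos": [12, -13, 1], "dr": [0, 0, 33], "fingers": -0.5},
  {"delta_pos": [12.8, -14.6, 2], "dr": [0, 0, 40], "fingers": -0.5},
])

```text
time: 12.9
tool_pos: [0.5544, 0.3602, 0.2065]
tool_rot: [3.142, 0.001, -0.003]
contact_force: [0.1, -1.4, -1.0]
opening: 0.0689
grip_force: 0.0
```

```bash
python3 - <<'E'
from h import *
plan((.5672,.3543,.14,0),(.5672,.3543,.063,0))
im=viewer.read_camera("top")[140:255,280:420,::-1]
im2=viewer.read_camera("scene")[110:310,170:350,::-1]
cv2.imwrite("pics/g.png",np.hstack([cv2.resize(im,(365,300)),cv2.resize(im2,(270,300),interpolation=2)]))
E
```

```text
t 12.9 at [0.5544 0.3602 0.2065] [180.    0.   -0.2]
(0.5672, 0.3543, 0.14, 0) -> [1.3, 0.6, 6.6] [0.0, 0.0, -0.2]
(0.5672, 0.3543, 0.063, 0) -> [0.0, -0.0, 7.7] [0.0, 0.0, 0.0]
```

View pics/g.png

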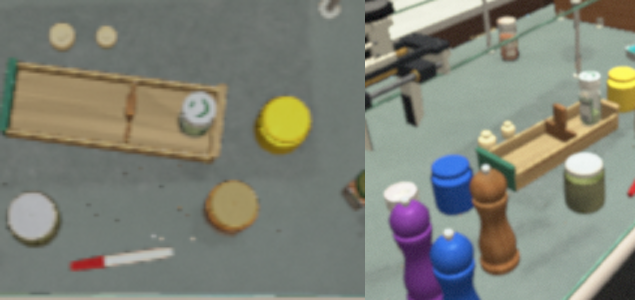

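Emit:
step_arm([
  {"delta_pos": [1.3, 0.5, 1.5], "dr": [0, 0, 0], "fingers": -0.5},
  {"delta_pos": [1.3, 0.5, 4], "dr": [0, 0, 0], "fingers": -0.5},
  {"delta_pos": [1.3, 0.5, 7], "dr": [0, 0, 0], "fingers": -0.5},
  {"delta_pos": [1.3, 0.5, 10], "dr": [0, 0, 0], "fingers": -0.5},
  {"delta_pos": [1.3, 0.5, 12.5], "dr": [0, 0, 0], "fingers": -0.5},
])

```text
time: 13.62
tool_pos: [0.5687, 0.3506, 0.0808]
tool_rot: [3.141, 0.001, -0.001]
contact_force: [0.5, 1.2, 0.7]
opening: 0.069
grip_force: 0.0
```

Emit:
step_arm([
  {"delta_pos": [0, 0, 1.8], "dr": [0, 0, 0], "fingers": -0.5},
  {"delta_pos": [0, 0, 1.8], "dr": [0, 0, 0], "fingers": 0.2},
  {"delta_pos": [0, 0, 1.8], "dr": [0, 0, 0], "fingers": 1},
  {"delta_pos": [0, 0, 1.8], "dr": [0, 0, 0], "fingers": 1},
  {"delta_pos": [0, 0, 1.8], "dr": [0, 0, 0], "fingers": 1},
])

```text
time: 14.25
tool_pos: [0.5685, 0.3533, 0.066]
tool_rot: [-3.141, -0.002, -0.0]
contact_force: [0.5, 0.9, 2.5]
opening: 0.0455
grip_force: 19.9
```

Emit:
step_arm([
  {"delta_pos": [0, 0, 0], "dr": [0, 0, 0], "fingers": 1},
  {"delta_pos": [0, 0, 0], "dr": [0, 0, 0], "fingers": 1},
  {"delta_pos": [0, 0, -2], "dr": [0, 0, 0], "fingers": 1},
  {"delta_pos": [0, 0, -5], "dr": [0, 0, 0], "fingers": 1},
  {"delta_pos": [0, 0, -8], "dr": [0, 0, 0], "fingers": 1},
])

```text
time: 14.88
tool_pos: [0.5673, 0.3528, 0.1448]
tool_rot: [3.141, 0.002, -0.001]
contact_force: [0.5, 0.8, -1.1]
opening: 0.0457
grip_force: 19.9
```

```bash
python3 - <<'E'
from h import *
plan((.53,.27,.22,20),cad(0,-.0555,.22,82.3))
E
```

```text
t 14.88 at [0.5673 0.3528 0.1448] [ 1.8e+02  1.0e-01 -0.0e+00]
(0.53, 0.27, 0.22, 20) -> [-3.7, 8.3, -7.5] [0.0, 0.1, -20.0]
(np.float64(0.546), np.float64(-0.0355), 0.22, 82.3) -> [-8.9, 29.3, 0.0] [0.0, 0.0, -62.3]
```

Emit:
step_arm([
  {"delta_pos": [-0.5, 1, -4], "dr": [0, 0, -3], "fingers": 1},
  {"delta_pos": [-1, 3, -7.5], "dr": [0, 0, -10], "fingers": 1},
  {"delta_pos": [-1.5, 7, -7.5], "dr": [0, 0, -18], "fingers": 1},
  {"delta_pos": [-2, 12, -7.5], "dr": [0, 0, -26], "fingers": 1},
  {"delta_pos": [-2.5, 17, -7.5], "dr": [0, 0, -34], "fingers": 1},
])

```text
time: 15.5
tool_pos: [0.5419, 0.1817, 0.2193]
tool_rot: [-3.141, 0.001, 0.598]
contact_force: [0.8, 0.4, -1.0]
opening: 0.0458
grip_force: 19.9
```

```bash
python3 - <<'E'
from h import *
plan(cad(0,-.0555,.19,82.3),cad(0,-.0555,.075,82.3))
E
```

```text
t 15.5 at [0.5419 0.1817 0.2193] [-1.80e+02  1.00e-01  3.43e+01]
(np.float64(0.546), np.float64(-0.0355), 0.19, 82.3) -> [-11.9, 18.2, 2.9] [-0.0, 0.0, -48.0]
(np.float64(0.546), np.float64(-0.0355), 0.075, 82.3) -> [-0.0, -0.0, 11.5] [0.0, 0.0, 0.0]
```

Emit:
step_arm([
  {"delta_pos": [-2.6, 4, 0], "dr": [0, 0, -10], "fingers": 1},
  {"delta_pos": [-5.2, 8, 0], "dr": [0, 0, -20], "fingers": 1},
  {"delta_pos": [-7.9, 12, 0.5], "dr": [0, 0, -30], "fingers": 1},
  {"delta_pos": [-10.5, 16, 1], "dr": [0, 0, -40], "fingers": 1},
  {"delta_pos": [-11.8, 18, 2], "dr": [0, 0, -48], "fingers": 1},
])

```text
time: 16.12
tool_pos: [0.5451, -0.0345, 0.1994]
tool_rot: [-3.141, 0.0, 1.433]
contact_force: [0.5, 0.5, -0.9]
opening: 0.0455
grip_force: 19.9
```

Emit:
step_arm([
  {"delta_pos": [0, 0, 1], "dr": [0, 0, 0], "fingers": 1},
  {"delta_pos": [0, 0, 2], "dr": [0, 0, 0], "fingers": 1},
  {"delta_pos": [0, 0, 3], "dr": [0, 0, 0], "fingers": 1},
  {"delta_pos": [0, 0, 4], "dr": [0, 0, 0], "fingers": 1},
  {"delta_pos": [0, 0, 4], "dr": [0, 0, 0], "fingers": 1},
])

```text
time: 16.75
tool_pos: [0.5449, -0.0316, 0.1588]
tool_rot: [-3.14, -0.0, 1.431]
contact_force: [-0.6, 0.5, -1.0]
opening: 0.0456
grip_force: 19.9
```

```bash
python3 - <<'E'
from h import *
plan(cad(0,-.0555,.075,82.3))
E
```

```text
t 16.75 at [ 0.5449 -0.0316  0.1588] [-179.9   -0.    82. ]
(np.float64(0.546), np.float64(-0.0355), 0.075, 82.3) -> [-0.4, 0.2, 8.4] [-0.1, -0.0, -0.3]
```

Emit:
step_arm([
  {"delta_pos": [-0.4, 0.1, 1], "dr": [0, 0, 0], "fingers": 1},
  {"delta_pos": [-0.4, 0.1, 3], "dr": [0, 0, 0], "fingers": 1},
  {"delta_pos": [-0.4, 0.1, 5.5], "dr": [0, 0, 0], "fingers": 1},
  {"delta_pos": [-0.4, 0.1, 7.5], "dr": [0, 0, 0], "fingers": 1},
  {"delta_pos": [-0.4, 0.1, 8.3], "dr": [0, 0, 0], "fingers": 1},
])

```text
time: 17.38
tool_pos: [0.5453, -0.0364, 0.0755]
tool_rot: [-3.14, 0.0, 1.43]
contact_force: [-0.3, -0.3, -1.1]
opening: 0.0458
grip_force: 19.9
```

Emit:
step_arm([
  {"delta_pos": [0, 0, 0.1], "dr": [0, 0, 0], "fingers": 1},
  {"delta_pos": [0, 0, 0.2], "dr": [0, 0, 0], "fingers": 1},
  {"delta_pos": [0, 0, 0.2], "dr": [0, 0, 0], "fingers": 0},
  {"delta_pos": [0, 0, 0.2], "dr": [0, 0, 0], "fingers": -0.4},
  {"delta_pos": [0, 0, 0.2], "dr": [0, 0, 0], "fingers": -0.4},
])

```text
time: 18.0
tool_pos: [0.5461, -0.0364, 0.0751]
tool_rot: [3.141, 0.0, 1.431]
contact_force: [0.4, 0.4, -0.9]
opening: 0.0608
grip_force: 0.0
```

Emit:
step_arm([
  {"delta_pos": [0, 0, -1], "dr": [0, 0, 0], "fingers": -0.4},
  {"delta_pos": [0, 0, -4], "dr": [0, 0, 0], "fingers": -0.4},
  {"delta_pos": [0, 0, -8], "dr": [0, 0, 0], "fingers": -0.4},
  {"delta_pos": [0, 0, -11], "dr": [0, 0, 0], "fingers": -1},
  {"delta_pos": [0, 0, -12], "dr": [0, 0, 0], "fingers": -1},
])

```text
time: 18.62
tool_pos: [0.5468, -0.0365, 0.1972]
tool_rot: [3.137, 0.0, 1.431]
contact_force: [-0.9, -0.0, -0.6]
opening: 0.0796
grip_force: 0.0
```

```bash
python3 - <<'E'
from h import *
plan((.4101,.1207,.16,82.3),(.4101,.1207,.045,82.3))
E
```

```text
t 18.62 at [ 0.5468 -0.0365  0.1972] [179.8   0.   82. ]
(0.4101, 0.1207, 0.16, 82.3) -> [13.7, -15.7, 3.6] [0.2, 0.0, -0.3]
(0.4101, 0.1207, 0.045, 82.3) -> [-0.0, -0.0, 11.5] [0.0, 0.0, 0.0]
```

Emit:
step_arm([
  {"delta_pos": [3.5, -4, 0], "dr": [0, 0, 0], "fingers": -1},
  {"delta_pos": [7, -8, 0], "dr": [0, 0, 0], "fingers": -1},
  {"delta_pos": [10.5, -12, 1], "dr": [0, 0, 0], "fingers": -1},
  {"delta_pos": [13.6, -15.7, 2], "dr": [0, 0, 0], "fingers": -1},
  {"delta_pos": [13.6, -15.7, 4], "dr": [0, 0, 0], "fingers": -1},
], newtons=30)

```text
time: 19.25
tool_pos: [0.4071, 0.1222, 0.1544]
tool_rot: [-3.141, -0.0, 1.434]
contact_force: [1.2, -0.2, 0.2]
opening: 0.0917
grip_force: 0.0
```

Emit:
step_arm([
  {"delta_pos": [0, 0, 1], "dr": [0, 0, 0], "fingers": -1},
  {"delta_pos": [0, 0, 2], "dr": [0, 0, 0], "fingers": -1},
  {"delta_pos": [0, 0, 3], "dr": [0, 0, 0], "fingers": -1},
  {"delta_pos": [0, 0, 4], "dr": [0, 0, 0], "fingers": -1},
  {"delta_pos": [0, 0, 4], "dr": [0, 0, 0], "fingers": -1},
])

```text
time: 19.88
tool_pos: [0.4091, 0.12, 0.1139]
tool_rot: [-3.14, 0.001, 1.43]
contact_force: [0.2, -0.3, 0.6]
opening: 0.0917
grip_force: 0.0
```

```bash
python3 - <<'E'
from h import *
plan((.4101,.1207,.047,82.3))
im=viewer.read_camera("top")[140:255,220:420,::-1]
im2=viewer.read_camera("scene")[100:280,200:400,::-1]
cv2.imwrite("pics/i.png",np.hstack([cv2.resize(im2,(444,400),interpolation=2),cv2.resize(im,(350,400))]))
E
```

```text
t 19.88 at [0.4091 0.12   0.1139] [-179.9    0.    81.9]
(0.4101, 0.1207, 0.047, 82.3) -> [0.1, 0.1, 6.7] [-0.1, 0.0, -0.4]
```

View pics/i.png

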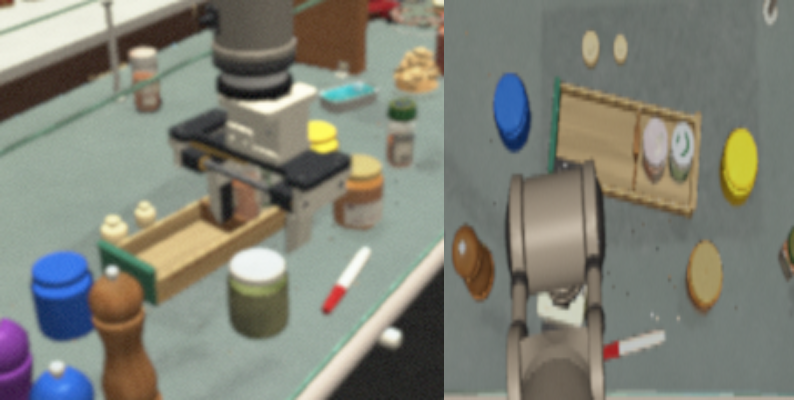

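Emit:
step_arm([
  {"delta_pos": [0.1, 0.1, 2], "dr": [0, 0, 0], "fingers": -1},
  {"delta_pos": [0.1, 0.1, 4], "dr": [0, 0, 0], "fingers": -1},
  {"delta_pos": [0.1, 0.1, 6], "dr": [0, 0, 0], "fingers": -1},
  {"delta_pos": [0.1, 0.1, 6.8], "dr": [0, 0, 0], "fingers": -1},
  {"delta_pos": [0.1, 0.1, 6.8], "dr": [0, 0, 0], "fingers": 0},
])

```text
time: 20.6
tool_pos: [0.4106, 0.1211, 0.0467]
tool_rot: [-3.141, 0.0, 1.43]
contact_force: [-0.0, 0.3, 0.0]
opening: 0.0856
grip_force: 0.0
```

Emit:
step_arm([
  {"delta_pos": [0, 0, 0], "dr": [0, 0, 0], "fingers": 1},
  {"delta_pos": [0, 0, 0], "dr": [0, 0, 0], "fingers": 1},
  {"delta_pos": [0, 0, 0], "dr": [0, 0, 0], "fingers": 1},
  {"delta_pos": [0, 0, 0], "dr": [0, 0, 0], "fingers": 1},
  {"delta_pos": [0, 0, 0], "dr": [0, 0, 0], "fingers": 1},
])

```text
time: 21.22
tool_pos: [0.4109, 0.1212, 0.0473]
tool_rot: [3.14, -0.0, 1.431]
contact_force: [-1.7, -0.8, 5.8]
opening: 0.0674
grip_force: 30.0
```

```bash
python3 - <<'E'
from h import *
plan((.42,.12,.16,82.3),cad(0,.026,.16,82.3),cad(0,.026,.055,82.3))
E
```

```text
t 21.23 at [0.4109 0.1212 0.0473] [179.9  -0.   82. ]
(0.42, 0.12, 0.16, 82.3) -> [0.0, 0.9, -11.3] [0.1, -0.0, -0.3]
(np.float64(0.5569), np.float64(0.0453), 0.16, 82.3) -> [-5.6, 14.6, 0.0] [0.0, 0.0, 0.0]
(np.float64(0.5569), np.float64(0.0453), 0.055, 82.3) -> [-0.0, -0.0, 10.5] [0.0, 0.0, 0.0]
```

Emit:
step_arm([
  {"delta_pos": [0, 0, -2], "dr": [0, 0, 0], "fingers": 1},
  {"delta_pos": [0, 0.2, -5], "dr": [0, 0, 0], "fingers": 1},
  {"delta_pos": [0, 0.5, -8.5], "dr": [0, 0, 0], "fingers": 1},
  {"delta_pos": [-0.5, 2, -11], "dr": [0, 0, 0], "fingers": 1},
  {"delta_pos": [-2, 5, -12], "dr": [0, 0, 0], "fingers": 1},
])

```text
time: 21.85
tool_pos: [0.4574, 0.0947, 0.1681]
tool_rot: [3.14, -0.0, 1.432]
contact_force: [1.2, -0.3, -4.3]
opening: 0.0678
grip_force: 30.0
```

Emit:
step_arm([
  {"delta_pos": [-1, 3, 0], "dr": [0, 0, 0], "fingers": 1},
  {"delta_pos": [-2.3, 6.5, 0], "dr": [0, 0, 0], "fingers": 1},
  {"delta_pos": [-3.6, 10.5, 0], "dr": [0, 0, 0], "fingers": 1},
  {"delta_pos": [-3.6, 10.5, 2], "dr": [0, 0, 0], "fingers": 1},
  {"delta_pos": [-3.6, 10.5, 2], "dr": [0, 0, 0], "fingers": 1},
])

```text
time: 22.48
tool_pos: [0.5545, 0.0438, 0.1445]
tool_rot: [-3.136, 0.001, 1.43]
contact_force: [-0.2, 0.4, -3.2]
opening: 0.0675
grip_force: 30.0
```

```bash
python3 - <<'E'
from h import *
plan(cad(0,.026,.056,82.3))
im=viewer.read_camera("scene")[100:280,200:400,::-1]
im=viewer.read_camera("scene")[100:280,200:400,::-1]
cv2.imwrite("pics/j.png",cv2.resize(im,None,fx=3,fy=3,interpolation=2))
E
```

```text
t 22.48 at [0.5545 0.0438 0.1445] [-179.7    0.    81.9]
(np.float64(0.5569), np.float64(0.0453), 0.056, 82.3) -> [0.2, 0.3, 8.8] [-0.3, 0.0, -0.4]
```

View pics/j.png

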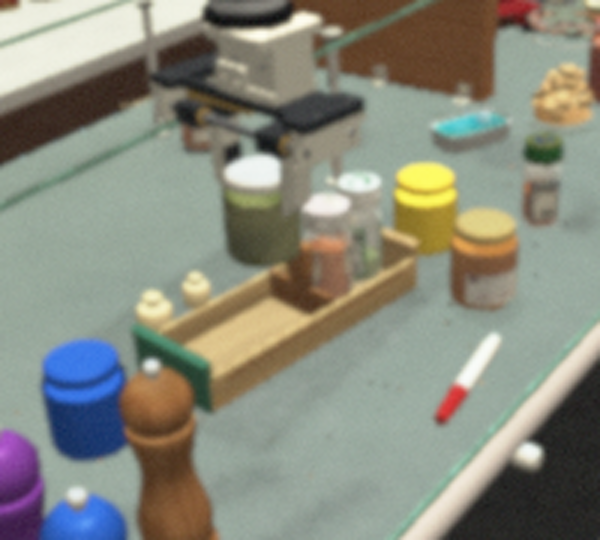

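Emit:
step_arm([
  {"delta_pos": [0.2, 0.3, 1.5], "dr": [0, 0, 0], "fingers": 1},
  {"delta_pos": [0.2, 0.3, 3.5], "dr": [0, 0, 0], "fingers": 1},
  {"delta_pos": [0.2, 0.3, 5.5], "dr": [0, 0, 0], "fingers": 1},
  {"delta_pos": [0.2, 0.3, 7.5], "dr": [0, 0, 0], "fingers": 1},
  {"delta_pos": [0.2, 0.3, 8.6], "dr": [0, 0, 0], "fingers": 1},
])

```text
time: 23.2
tool_pos: [0.5589, 0.0459, 0.0595]
tool_rot: [-3.14, 0.0, 1.431]
contact_force: [0.7, 0.8, -3.2]
opening: 0.0675
grip_force: 30.0
```

Emit:
step_arm([
  {"delta_pos": [0, 0, 0.1], "dr": [0, 0, 0], "fingers": 1},
  {"delta_pos": [0, 0, 0.2], "dr": [0, 0, 0], "fingers": 1},
  {"delta_pos": [0, 0, 0.2], "dr": [0, 0, 0], "fingers": -0.6},
  {"delta_pos": [0, 0, 0.2], "dr": [0, 0, 0], "fingers": -0.9},
  {"delta_pos": [0, 0, 0.2], "dr": [0, 0, 0], "fingers": -0.9},
])

```text
time: 23.82
tool_pos: [0.5598, 0.0456, 0.0593]
tool_rot: [3.14, -0.0, 1.43]
contact_force: [0.3, -0.5, 0.2]
opening: 0.086
grip_force: 0.0
```

Emit:
step_arm([
  {"delta_pos": [0, 0, 0], "dr": [0, 0, 0], "fingers": -0.9},
  {"delta_pos": [0, 0, -3], "dr": [0, 0, 0], "fingers": -0.9},
  {"delta_pos": [0, 0, -8], "dr": [0, 0, 0], "fingers": -0.9},
  {"delta_pos": [0, 0, -13], "dr": [0, 0, 0], "fingers": -0.9},
  {"delta_pos": [0, 0, -17], "dr": [0, 0, 0], "fingers": -0.9},
])

```text
time: 24.45
tool_pos: [0.5596, 0.0456, 0.231]
tool_rot: [3.14, -0.0, 1.43]
contact_force: [0.6, 0.3, -0.1]
opening: 0.0872
grip_force: 0.0
```

```bash
python3 - <<'E'
from h import *
plan((.4354,.3075,.22,40),(.4354,.3075,.122,40))
E
```

```text
t 24.45 at [0.5596 0.0456 0.231 ] [179.9  -0.   82. ]
(0.4354, 0.3075, 0.22, 40) -> [24.2, -16.0, 1.1] [0.1, -0.0, 42.0]
(0.4354, 0.3075, 0.122, 40) -> [-0.0, -0.0, 9.8] [0.0, 0.0, 0.0]
```

Emit:
step_arm([
  {"delta_pos": [5, -3, 0], "dr": [0, 0, 0], "fingers": -0.5},
  {"delta_pos": [10, -6, 0], "dr": [0, 0, 0], "fingers": -0.5},
  {"delta_pos": [15, -9.5, 0], "dr": [0, 0, 0], "fingers": -0.5},
  {"delta_pos": [20, -13, 0.5], "dr": [0, 0, 0], "fingers": -0.5},
  {"delta_pos": [24.2, -16, 1], "dr": [0, 0, 0], "fingers": -0.5},
], newtons=25)

```text
time: 25.08
tool_pos: [0.4336, 0.3094, 0.2188]
tool_rot: [3.141, -0.0, 1.431]
contact_force: [0.3, -0.6, -0.1]
opening: 0.0691
grip_force: 0.0
```

Emit:
step_arm([
  {"delta_pos": [0, 0, 0], "dr": [0, 0, 0], "fingers": -0.5},
  {"delta_pos": [0, 0, 0], "dr": [0, 0, 0], "fingers": -0.5},
  {"delta_pos": [0, 0, 1], "dr": [0, 0, 0], "fingers": -0.5},
  {"delta_pos": [0, 0, 2], "dr": [0, 0, 0], "fingers": -0.5},
  {"delta_pos": [0, 0, 2], "dr": [0, 0, 0], "fingers": -0.5},
])

```text
time: 25.7
tool_pos: [0.4347, 0.3066, 0.1974]
tool_rot: [-3.14, 0.002, 1.429]
contact_force: [-0.5, -0.4, 0.3]
opening: 0.0688
grip_force: 0.0
```

```bash
python3 - <<'E'
from h import *
plan((.4358,.3077,.122,82.3))
im=viewer.read_camera("top")[140:255,180:420,::-1]
im2=viewer.read_camera("scene")[100:300,170:350,::-1]
cv2.imwrite("pics/k.png",np.hstack([cv2.resize(im2,(360,400),interpolation=2),cv2.resize(im,(440,211))] if 0 else [cv2.resize(im2,(360,400),interpolation=2),cv2.copyMakeBorder(cv2.resize(im,(440,211),interpolation=2),0,189,0,0,0)]))
E
```

```text
t 25.7 at [0.4347 0.3066 0.1974] [-1.799e+02  1.000e-01  8.190e+01]
(0.4358, 0.3077, 0.122, 82.3) -> [0.1, 0.1, 7.5] [-0.1, 0.1, -0.4]
```

View pics/k.png

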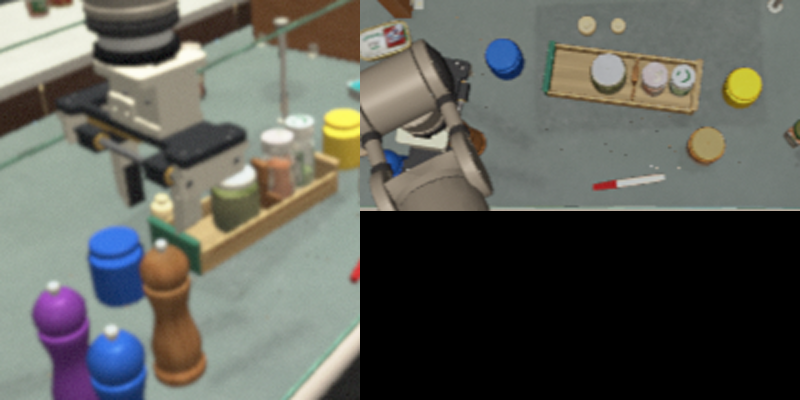

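Emit:
step_arm([
  {"delta_pos": [0.1, 0.1, 1.5], "dr": [0, 0, 0], "fingers": -0.5},
  {"delta_pos": [0.1, 0.1, 3.5], "dr": [0, 0, 0], "fingers": -0.5},
  {"delta_pos": [0.1, 0.1, 5.5], "dr": [0, 0, 0], "fingers": -0.5},
  {"delta_pos": [0.1, 0.1, 7.5], "dr": [0, 0, 0], "fingers": -0.5},
  {"delta_pos": [0.1, 0.1, 7.5], "dr": [0, 0, 0], "fingers": 0},
])

```text
time: 26.42
tool_pos: [0.4349, 0.3079, 0.1218]
tool_rot: [-3.138, 0.002, 1.431]
contact_force: [0.7, 0.6, -0.6]
opening: 0.063
grip_force: 0.0
```

Emit:
step_arm([
  {"delta_pos": [0, 0, 0], "dr": [0, 0, 0], "fingers": 1},
  {"delta_pos": [0, 0, 0], "dr": [0, 0, 0], "fingers": 1},
  {"delta_pos": [0, 0, 0], "dr": [0, 0, 0], "fingers": 1},
  {"delta_pos": [0, 0, 0], "dr": [0, 0, 0], "fingers": 1},
  {"delta_pos": [0, 0, 0], "dr": [0, 0, 0], "fingers": 1},
])

```text
time: 27.05
tool_pos: [0.4363, 0.3086, 0.1243]
tool_rot: [3.14, -0.001, 1.431]
contact_force: [0.5, -0.9, 4.5]
opening: 0.047
grip_force: 25.0
```

```bash
python3 - <<'E'
from h import *
plan((.4358,.3077,.24,82.3),cad(.001,.098,.24,82.3),cad(.001,.098,.13,82.3))
E
```

```text
t 27.05 at [0.4363 0.3086 0.1243] [179.9  -0.   82. ]
(0.4358, 0.3077, 0.24, 82.3) -> [-0.1, -0.0, -11.6] [0.1, -0.0, -0.3]
(np.float64(0.5675), np.float64(0.1165), 0.24, 82.3) -> [-17.2, 15.6, 0.0] [0.0, 0.0, 0.0]
(np.float64(0.5675), np.float64(0.1165), 0.13, 82.3) -> [-0.0, -0.0, 11.0] [0.0, 0.0, 0.0]
```

Emit:
step_arm([
  {"delta_pos": [0, 0, -1.5], "dr": [0, 0, 0], "fingers": 1},
  {"delta_pos": [0, 0, -4], "dr": [0, 0, 0], "fingers": 1},
  {"delta_pos": [0, 0, -7], "dr": [0, 0, 0], "fingers": 1},
  {"delta_pos": [0, 0, -10], "dr": [0, 0, 0], "fingers": 1},
  {"delta_pos": [-1, 1, -12], "dr": [0, 0, 0], "fingers": 1},
])

```text
time: 27.68
tool_pos: [0.4443, 0.2976, 0.2458]
tool_rot: [3.14, -0.001, 1.432]
contact_force: [-0.1, 0.4, -1.9]
opening: 0.0469
grip_force: 25.0
```

Emit:
step_arm([
  {"delta_pos": [-3, 2.5, 0], "dr": [0, 0, 0], "fingers": 1},
  {"delta_pos": [-6.5, 6, 0], "dr": [0, 0, 0], "fingers": 1},
  {"delta_pos": [-10, 9, 0], "dr": [0, 0, 0], "fingers": 1},
  {"delta_pos": [-13.5, 12.5, 0], "dr": [0, 0, 0], "fingers": 1},
  {"delta_pos": [-16, 14.5, 0], "dr": [0, 0, 0], "fingers": 1},
])

```text
time: 28.3
tool_pos: [0.5666, 0.1165, 0.2441]
tool_rot: [-3.142, 0.0, 1.429]
contact_force: [-0.3, 1.1, -1.9]
opening: 0.0471
grip_force: 25.0
```

Emit:
step_arm([
  {"delta_pos": [0, 0, 0], "dr": [0, 0, 0], "fingers": 1},
  {"delta_pos": [0, 0, 0], "dr": [0, 0, 0], "fingers": 1},
  {"delta_pos": [0, 0, 1], "dr": [0, 0, 0], "fingers": 1},
  {"delta_pos": [0, 0, 2], "dr": [0, 0, 0], "fingers": 1},
  {"delta_pos": [0, 0, 2], "dr": [0, 0, 0], "fingers": 1},
])

```text
time: 28.92
tool_pos: [0.5648, 0.1189, 0.2223]
tool_rot: [-3.139, 0.001, 1.431]
contact_force: [-0.6, -0.3, -2.1]
opening: 0.0475
grip_force: 25.0
```

```bash
python3 - <<'E'
from h import *
plan(cad(.001,.098,.132,82.3))
im2=viewer.read_camera("scene")[60:260,170:370,::-1]
cv2.imwrite("pics/l.png",cv2.resize(im2,None,fx=3,fy=3,interpolation=2))
E
```

```text
t 28.93 at [0.5648 0.1189 0.2223] [-179.8    0.    82. ]
(np.float64(0.5675), np.float64(0.1165), 0.132, 82.3) -> [-0.2, 0.3, 9.0] [-0.2, 0.0, -0.3]
```

View pics/l.png

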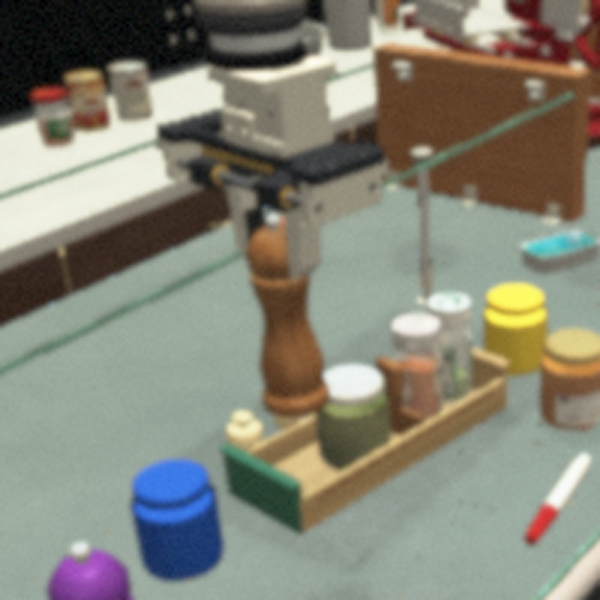

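Emit:
step_arm([
  {"delta_pos": [-0.2, 0.2, 1], "dr": [0, 0, 0], "fingers": 1},
  {"delta_pos": [-0.2, 0.2, 3], "dr": [0, 0, 0], "fingers": 1},
  {"delta_pos": [-0.2, 0.2, 5.5], "dr": [0, 0, 0], "fingers": 1},
  {"delta_pos": [-0.2, 0.2, 7.5], "dr": [0, 0, 0], "fingers": 1},
  {"delta_pos": [-0.2, 0.2, 8.7], "dr": [0, 0, 0], "fingers": 1},
])

```text
time: 29.6
tool_pos: [0.567, 0.116, 0.1353]
tool_rot: [-3.14, 0.0, 1.43]
contact_force: [-0.1, -0.2, -1.8]
opening: 0.0477
grip_force: 25.0
```

Emit:
step_arm([
  {"delta_pos": [0, 0, 0.1], "dr": [0, 0, 0], "fingers": 1},
  {"delta_pos": [0, 0, 0.2], "dr": [0, 0, 0], "fingers": 1},
  {"delta_pos": [0, 0, 0.3], "dr": [0, 0, 0], "fingers": 1},
  {"delta_pos": [0, 0, 0.3], "dr": [0, 0, 0], "fingers": 1},
  {"delta_pos": [0, 0, 0.3], "dr": [0, 0, 0], "fingers": 1},
])

```text
time: 30.22
tool_pos: [0.5675, 0.1162, 0.134]
tool_rot: [3.141, -0.0, 1.431]
contact_force: [-0.5, 0.5, -1.9]
opening: 0.0473
grip_force: 25.0
```

Emit:
step_arm([
  {"delta_pos": [0, 0, 0.1], "dr": [0, 0, 0], "fingers": 1},
  {"delta_pos": [0, 0, 0.2], "dr": [0, 0, 0], "fingers": 1},
  {"delta_pos": [0, 0, 0.2], "dr": [0, 0, 0], "fingers": 1},
  {"delta_pos": [0, 0, 0.2], "dr": [0, 0, 0], "fingers": 1},
  {"delta_pos": [0, 0, 0.2], "dr": [0, 0, 0], "fingers": 1},
])

```text
time: 30.85
tool_pos: [0.5676, 0.1162, 0.1323]
tool_rot: [3.141, -0.0, 1.431]
contact_force: [-0.6, -0.3, 6.2]
opening: 0.0473
grip_force: 25.0
```

Touching the floor. Release, rise and look.

Emit:
step_arm([
  {"delta_pos": [0, 0, 0], "dr": [0, 0, 0], "fingers": 0},
  {"delta_pos": [0, 0, 0], "dr": [0, 0, 0], "fingers": -0.5},
  {"delta_pos": [0, 0, 0], "dr": [0, 0, 0], "fingers": -0.5},
  {"delta_pos": [0, 0, 0], "dr": [0, 0, 0], "fingers": -0.5},
  {"delta_pos": [0, 0, -2], "dr": [0, 0, 0], "fingers": -0.5},
])

```text
time: 31.48
tool_pos: [0.5663, 0.1161, 0.1502]
tool_rot: [-3.138, 0.001, 1.43]
contact_force: [-0.1, -1.1, 0.4]
opening: 0.069
grip_force: 0.0
```

Emit:
step_arm([
  {"delta_pos": [0, 0, -4], "dr": [0, 0, 0], "fingers": -0.5},
  {"delta_pos": [0, 0, -9], "dr": [0, 0, 0], "fingers": -0.5},
  {"delta_pos": [0, -2, -12], "dr": [0, 0, 0], "fingers": -0.5},
  {"delta_pos": [0, -7, -12], "dr": [0, 0, 0], "fingers": -0.5},
  {"delta_pos": [0, -13, -12], "dr": [0, 0, 0], "fingers": -0.5},
])

```text
time: 32.1
tool_pos: [0.4377, 0.1344, 0.2716]
tool_rot: [3.141, -0.0, 1.43]
contact_force: [0.1, 1.5, -0.1]
opening: 0.0686
grip_force: 0.0
```

Emit:
step_arm([
  {"delta_pos": [0, 0, 0], "dr": [0, 0, 0], "fingers": -0.5},
  {"delta_pos": [0, 0, 0], "dr": [0, 0, 0], "fingers": -0.5},
  {"delta_pos": [0, 0, 0], "dr": [0, 0, 0], "fingers": -0.5},
  {"delta_pos": [0, 0, 0], "dr": [0, 0, 0], "fingers": -0.5},
  {"delta_pos": [0, 0, 0], "dr": [0, 0, 0], "fingers": -0.5},
])

```text
time: 32.72
tool_pos: [0.4391, 0.1342, 0.2714]
tool_rot: [-3.141, 0.0, 1.43]
contact_force: [0.6, 0.6, -0.2]
opening: 0.0686
grip_force: 0.0
```

```bash
python3 - <<'E'
from h import *
a=viewer.read_camera("scene")[90:290,180:380,::-1]; b=viewer.read_camera("top")[130:250,240:460,::-1]
b=cv2.resize(b,(400,218),interpolation=2)
cv2.imwrite("pics/m.png",np.hstack([cv2.resize(a,(400,400),interpolation=2),cv2.copyMakeBorder(b,0,182,0,0,0)]))
E
```

```text
(no output)
```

View pics/m.png

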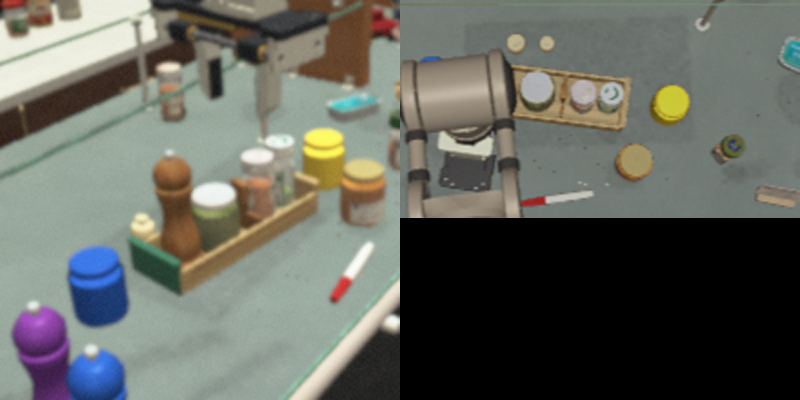

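All four stand upright in their compartments: the mill at (175,210), the jar at (215,215), and the shakers at (258,185) and (280,165). The honey jar and green-capped shaker have not been moved, and the gripper is clear.

```bash
python3 -c "
from cell import robot
print(robot.hand_in())"
```

```text
the job is handed in; nothing more can be done
None
```

The job is handed in: the divider was slid first, to about 0.10 m. Both white-capped shakers now stand in the plain-end compartment, and the capers jar and then the mill were set in the green-end one, all upright. The green-capped shaker and honey jar were left where they stood, and it took about 33 s of the 115 s.

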